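# Close the pressure cooker: find the bayonet, turn home, latch

### The job

The pressure cooker's lid was put on out of thread: it is perched on top of the pot's flange instead of being locked under it. Turn the lid backward (anticlockwise seen from above) until it drops level onto its seal, then turn it forward (clockwise) as far as it goes, so that its handle stands right above the pot's handle, and swing the hinged steel hasp at the end of the pot's handle up and over until it lies fully down over the stud on the lid's handle. Leave the measuring jug and the mug where they stand.

Things in the scene. Friction and masses are not known exactly. Their poses are not given: they have to be found in the camera images.
- cooker: Small steel pressure-cooker pot, 160 mm across, 110 mm high, standing fast on its non-slip mat: it does not move. Origin: centre of its underside on the worktop, z up, x pointing out along its long black handle. Across from it is a small black loop handle, out to 114 mm from the axis.
- pot_handle (a point): Middle of the top face of the pot's black handle, 142 mm along the cooker's x and 106 mm above the worktop. The handle is 26 mm wide and runs from 99 to 185 mm from the pot's axis.
- pot_rim (a point): Centre of the pot's rim, 110 mm above the worktop. Round the rim are three bayonet ramps with gaps between. On it lies a grey sealing ring, 5 mm high, that yields up to 4 mm when pressed (8 N to start, 2 N more per mm).
- lid: Loose steel lid on the pot, 186 mm across, about 0.5 kg. Origin on its axis at the top of its three inner lugs, 6 mm above its skirt's lower edge; z up, x out along its black handle. A black pressure weight, 32 mm across, stands at its centre, up to 58 mm above the origin. Lid angle below = yaw of lid minus yaw of cooker, anticlockwise from above positive. The pot centres it with 2 mm of play.
- lid_underside (a point): Lid axis, 12 mm above the lid's origin. Lid origin above the worktop: perched at the start about 114 mm, at lid angle -0.1 to 0.5; at lid angle 0.8 to 0.9 the lugs find the gaps and it drops to about 103 mm; a stop blocks it at 1.3. Turned clockwise from there, the ramps draw it down to about 101 mm, to a stop at lid angle about -0.02.
- lid_handle (a point): Centre of the lid's black handle: 135 mm along the lid's x, 23 mm above the lid's origin. The handle is 26 mm wide, 22 mm high (12 to 34 mm above the origin) and runs from 98 to 180 mm from the axis. A sideways push here of 1 to 3 N turns the perched lid, 2 to 8 N turns it under the ramps; it stays where it is left.
- lid_stud (a point): Top of the steel stud (8 mm across, 6 mm high) on the lid's handle: 164 mm along the lid's x, 40 mm above the lid's origin.
- hasp (a joint): Angle of the hasp, rad: 0 = closed, lip lying flat over the lid's handle; grows as it swings up, outward and down, to 1.75; starts at 1.1 to 1.6. Stiff: it stays where it is left and takes about 1 N to move.
- hasp_hinge (a point): Middle of the hasp's hinge pin, which is level and crosswise to the pot's handle: 192 mm along the cooker's x, 96 mm above the worktop. It does not move. The hasp is an L of 3 mm steel strap, 34 mm wide: a leg 42 mm from pin to corner, then a lip 66 mm long that points back to the pot's axis when closed, about upright when open.
- hasp_lip (a point): Middle of the thumb plate at the free end of the hasp's lip, 19 mm long and 34 mm wide, beyond the window, on the lip's outer face (upper face when closed, the one away from the pot when open). With the hasp closed it is 52 mm from the pin towards the pot and 43.5 mm above the pin. z: outward normal of that face; -x: along the lip to its free end.
- hasp_window (a point): Centre of the window in the lip, 23 mm long, 23 mm wide; it passes over the stud only when the lid is down and its handle in line with the pot's.
- measuring_jug: Clear plastic measuring jug, 120x169x135 mm, loose. Origin: centre of its underside.
- dotted_mug: White mug with dark dots, 82x114x91 mm, loose. Origin: centre of its underside.

How it is judged:
By the outcome, as a careful person would: the job done as asked, in the order asked, and still so for the second after the job is handed in, with the robot touching nothing.
It also fails if it takes over 58 s, if anything falls off the work surface, if the arm or the gripper's body presses on something with over 40 N, if the wrist force passes 120 N, or if a joint passes its speed limit or range.

### The arm

A 7-joint arm with a two-finger parallel gripper is mounted at the origin on a cart in front of the work surface, level with it; the furniture and walls round the work are solid. World frame = base frame: x ahead of the robot, y to its left, z up, the work surface at z = 0. Lengths are in m, angles in rad, forces in N, time in s.
With the tool pointing down it reaches from about 0.35 to 0.9 m from the base axis. Payload 8.1 kg.
Tool frame: the origin (TCP) lies at the very end of the fingers, on their centre line; the grasp point (between the pads) lies 19 mm behind it; z points along the fingers, y is the line along which they close (so a half turn about z gives the same grasp; the last joint's range is limited). The gripper opens to 92 mm and grips with 3 to 60 N. Pads are 19 mm wide; open, the fingers measure 130 mm over their backs; the gripper's body (75 mm by 190 mm) begins 47 mm behind the grasp point.
Start: joints at [1.044, 0.434, 0.025, 1.573, -0.012, 1.134, -0.075], TCP at [0.257, -0.57, 0.227] pointing down, gripper open.
Joint ranges: [-2.62, 2.62], [-0.44, 2.09], [-1.27, 1.32], [0.08, 2.57], [-1.32, 4.46], [0.12, 2], [-2.74, 2.74]. Speed limits (rad/s): [2.22, 2.22, 3.01, 3.01, 3.14, 3.14, 3.14].

### API

Orientations are given as a rotation vector (axis times angle).
In Python, from cell import arm gives the robot as it stands.
- The arm moves only by the shell command python3 -m pendant 'ROWS' [FORCE]. ROWS is a JSON object of lists of equal length, an entry for each row: "slide": the shift along the tool's x, y, z in units of 0.3 m (1.0 is 0.3 m), a list of three; "dr": the turn, a rotation vector about the tool's x, y, z in units of 0.12 rad (1.0 is 0.12 rad), a list of three; "claw": the opening, from 0 (shut) to 1 (fully open). In form: {"slide": [[tx, ty, tz], ...], "dr": [[ax, ay, az], ...], "claw": [claw, ...]}. A call has 1 to 10 rows; each row shifts and turns the commanded pose from where the row before left it, along the tool's axes as they then stand; what a row does not reach is not made up. A row lasts 1/10 s, in which the tool goes at most 50 mm and 8.59 degrees, less where a joint would pass 70% of its speed; a pose out of reach is approached as far as the arm can. A call with a number of a shift or a turn outside -1 to 1 is refused whole. A call with a gripper value outside its range is refused whole. The fingers move at their own pace and stop on an object; FORCE is the grip in N (left out, the last holds). Time passes only in rows, so rows that do not move let the fingers close. It gives the time, the measured TCP pose, the force, the opening and the grip force at its end, in the units of the state.
- arm.observe(): the state, without advancing time (a new reading comes with each control period).
- arm.get_image(name): name is "scene" or "top" or "wrist"; returns the picture (400x640x3 uint8, red, green, blue); there is no depth.
- arm.calibration(name): a dict with "K" (3x3 intrinsics, pixels), "dist" ([k1, k2, p1, p2, k3] as OpenCV has them; the pictures are not rectified), "xyz" and "orientation" of the camera in the world. Camera axes: x right, y up, looking along -z (the intrinsics and any distortion apply to the point x, -y, -z); pixel columns grow to the right and rows downward; lengths in m; the calibration is good to about 2 mm. A picture is of the moment at which its call begins: read the wrist's pose just before it. calibration takes no time and is no camera call; for the wrist camera it gives the pose at the moment of the call.
- arm.sign_off(): hands the job in; it is judged then, once.
The state is a dict: "clock": time; "joints": joint angles; "dq": joint speeds; "joint_efforts": joint torques, N m; "position": TCP position; "ee_rot": TCP orientation; "force": force on the tool from outside, world axes, zero at the start; "ft_torque": the same for the moment, N m; "width": opening from 0.0 (shut) to 1.0 (fully open); "gripper_force": force on a finger pad.
Only numpy, scipy, OpenCV 4.12 (cv2) and the standard library are available. Lean on these libraries where they do the work, as an engineer would, in place of code of your own. Each camera call takes 0.05 s, during which the arm holds its last target. There are 200 camera calls.

## Working session

There is one attempt and no reset: what is moved stays moved. The work goes in short steps, Python scripts to look and compute and a shell command to move; the robot and the scene stay as the last step left them, time stands still between calls to the robot, and variables do not carry over. Pictures are saved under pics/ and viewed, at most 10 in all, crops included, and the job is handed in when it is done.

```bash
mkdir -p pics; ls; python3 - <<'E'
from cell import arm
import cv2
for n in ("scene","top"):
    im=arm.get_image(n); cv2.imwrite(f"pics/{n}0.png",im[:,:,::-1])
    c=arm.calibration(n); print(n,c)
s=arm.observe(); print(s)
E
```

```text
pics
scene {'K': array([[441.60528778,   0.        , 315.15860511],
       [  0.        , 441.60528778, 198.95942571],
       [  0.        ,   0.        ,   1.        ]]), 'dist': array([-0.06225512,  0.        ,  0.        ,  0.        ,  0.        ]), 'xyz': array([0.09058672, 0.81105252, 0.88160966]), 'orientation': array([ 0.28542647, -1.15237516, -2.40504523])}
top {'K': array([[479.00444788,   0.        , 312.58464826],
       [  0.        , 479.00444788, 202.83223944],
       [  0.        ,   0.        ,   1.        ]]), 'dist': array([-0.00808667,  0.        ,  0.        ,  0.        ,  0.        ]), 'xyz': array([ 0.30337789, -0.00900623,  1.28816706]), 'orientation': array([ 0.157849  , -0.1626961 , -1.57533842])}
{'clock': 0.1, 'joints': array([ 1.04438208,  0.43511626,  0.02497808,  1.57398039, -0.01154336,
        1.13399497, -0.07510449]), 'dq': array([-7.22841405e-04, -6.89170407e-04, -7.74012607e-04, -1.46208906e-03,
       -7.26752035e-04,  3.71245943e-04,  7.09464565e-05]), 'joint_efforts': array([ 2.63620961e-03, -6.69132757e+01,  9.87947993e-01, -3.15145290e+01,
       -6.05619955e-02,  3.73419200e-02, -6.31855050e-05]), 'position': array([ 0.25677701, -0.56933245,  0.22605648]), 'ee_rot': array([-3.07008920e+00, -6.60403593e-01,  7.14426041e-04]), 'force': array([ 0.73800486, -0.64199978,  0.20712036]), 'ft_torque': array([ 0.01954739, -0.0323776 ,  0.01639585]), 'gripper_force': 0.0, 'width': 0.9992333461799322}
```

View pics/scene0.png

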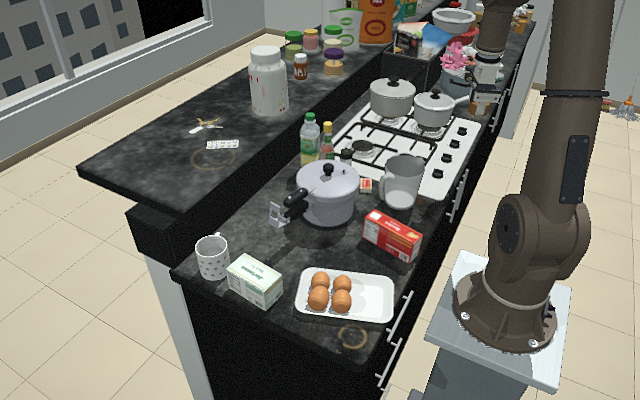

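View pics/top0.png

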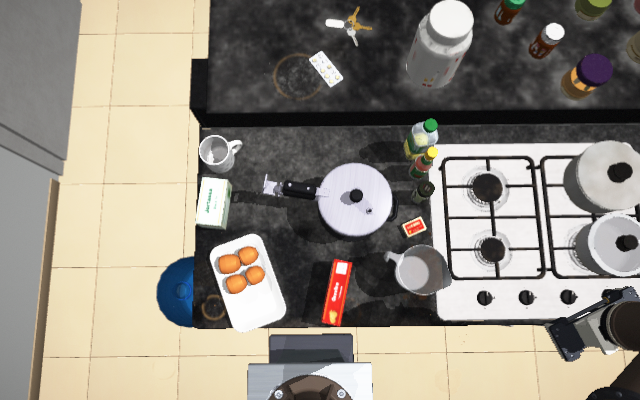

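The pot is near (356,198) in the top view. Its handle points left (+y) and the hasp is at about (270,186). The mug is at (217,152) and the jug at (417,270). I'll enlarge the cooker in both views.

```bash
python3 - <<'E'
import cv2,numpy as np
a=cv2.imread("pics/top0.png")[150:250,250:410]; b=cv2.imread("pics/scene0.png")[150:240,255:375]
a=cv2.resize(a,None,fx=5,fy=5,interpolation=cv2.INTER_CUBIC)[:500]
cv2.imwrite("pics/topc.png",a)
cv2.imwrite("pics/scc.png",cv2.resize(b,None,fx=6,fy=6,interpolation=cv2.INTER_CUBIC))
E
```

```text
(no output)
```

View pics/topc.png

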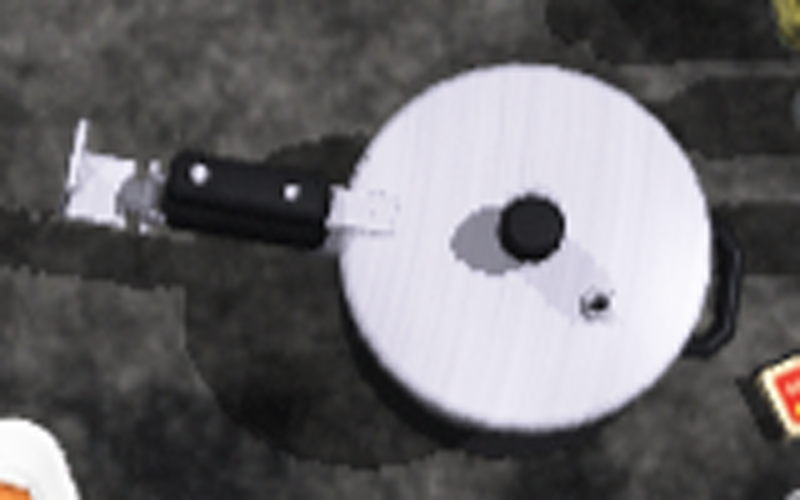

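View pics/scc.png

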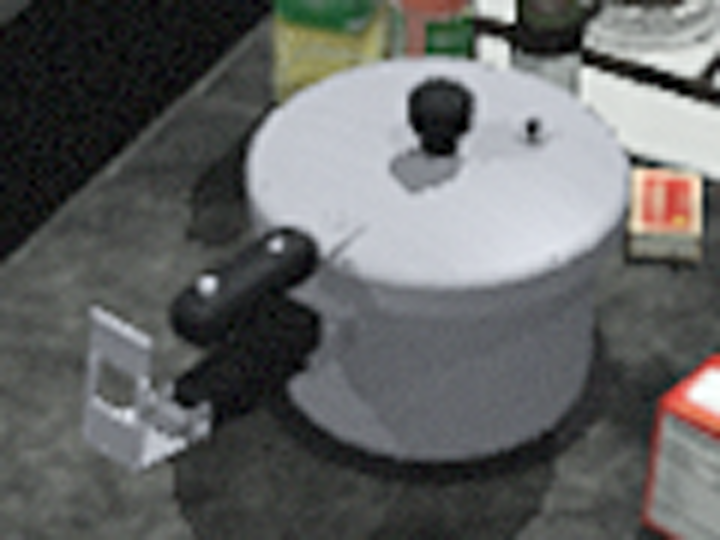

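The crop shows the stud at topc (199,173) and the weight at (533,226). The hinge is at about (148,195) and the loop handle at (740,295). In scc the stud is at (209,283), the weight top at (441,92), and the lip's free end runs (92,308)-(150,345). I'll fit the poses to these.

```bash
cat > h.py <<'E'
import numpy as np,cv2
from scipy.spatial.transform import Rotation as R
from scipy.optimize import least_squares
def proj(c,P):
    p=(np.atleast_2d(P)-c["xyz"])@R.from_rotvec(c["orientation"]).as_matrix()
    p=p*[1,-1,-1]
    return cv2.projectPoints(p,np.zeros(3),np.zeros(3),c["K"],c["dist"])[0][:,0]
def rot(yaw,p): return R.from_euler("z",yaw).apply(p)
def lidp(v,p,z): return np.r_[v[:2],z]+rot(v[2]+v[3],np.array(p)/1e3)
def potp(v,p): return np.r_[v[:2],0]+rot(v[2],np.array(p)/1e3)
def hasp(v,a,p):
    x,y,z=p; return potp(v,[192+x*np.cos(a)+z*np.sin(a),y,96-x*np.sin(a)+z*np.cos(a)])
E
python3 - <<'E'
from h import *
from cell import arm
T=arm.calibration("top");S=arm.calibration("scene")
t=lambda x,y:np.array([250+x/5,150+y/5]); s=lambda x,y:np.array([255+x/6,150+y/6])
def res(v,full=False):
    z=.114
    L=[(T,lidp(v,[0,0,58],z),t(533,226),1),(T,lidp(v,[164,0,40],z),t(199,173),1),(T,lidp(v,[0,0,6],z),t(526,248),.5),
    (T,potp(v,[-114,0,100]),t(740,293),.7),(T,potp(v,[192,0,96]),t(148,195),.7),
    (S,lidp(v,[0,0,58],z),s(441,92),1),(S,lidp(v,[164,0,40],z),s(209,283),1)]
    for (y,p) in ((-17,(92,308)),(17,(150,345))): L.append((S,hasp(v,v[4],[-61.5,y,43.5]),s(*p),.7))
    for (y,p) in ((-17,(85,440)),(17,(137,470))): L.append((S,hasp(v,v[4],[4.5,y,42]),s(*p),.7))
    r=np.array([w*(proj(c,P)[0]-q) for c,P,q,w in L])
    return r if full else r.ravel()
f=least_squares(res,[.35,-.1,1.6,0,1.4],loss="soft_l1")
print(f.x); print(res(f.x,True).round(1))
v=f.x
print("lid handle",lidp(v,[140,0,23],.114),"yaw",v[2]+v[3]); print("pin",potp(v,[192,0,96]),"lip",hasp(v,v[4],[-52,0,43.5]))
# counter edges / jug
def ray(c,px,z):
    u=cv2.undistortPoints(np.array([[px]],float),c["K"],c["dist"])[0,0]
    d=R.from_rotvec(c["orientation"]).apply([u[0],-u[1],-1]); return c["xyz"]+d*(z-c["xyz"][2])/d[2]
for px in ((421,187),(415,165),(335,260),(213,205),(300,125)): print(px,ray(T,px,.05 if px[1]!=125 else 0).round(3))
s=arm.observe();print(R.from_rotvec(s["ee_rot"]).as_matrix().round(3))
E
```

```text
[ 0.55208953 -0.11825489  1.39051191 -0.01403995  1.3814208 ]
[[-0.3 -0.2]
 [-0.6 -0. ]
 [-0.4 -0. ]
 [ 0.2  0.1]
 [-0.2  0.1]
 [ 0.6 -1.3]
 [ 0.2 -0.9]
 [-0.   0.3]
 [ 0.  -0.2]
 [-0.3 -0.3]
 [ 0.2  0.1]]
lid handle [0.57912404 0.01911008 0.137     ] yaw 1.3764719568018724
pin [0.58651693 0.07063332 0.096     ] lip [0.59242222 0.10303309 0.15525903]
(421, 187) [ 0.599 -0.303  0.05 ]
(415, 165) [ 0.66 -0.29  0.05]
(335, 260) [ 0.408 -0.07   0.05 ]
(213, 205) [0.556 0.248 0.05 ]
(300, 125) [0.796 0.019 0.   ]
[[ 0.912  0.411 -0.001]
 [ 0.411 -0.912  0.001]
 [-0.    -0.001 -1.   ]]
```

```bash
cat >> h.py <<'E'
import json
V=np.array([0.55209,-0.11825,1.3905])   # cooker x,y,yaw
def cyl(r,ang,z,off=0): # point at radius r, angle ang rel. cooker x; tool y tangential (+off)
    a=V[2]+ang; return [V[0]+r*np.cos(a),V[1]+r*np.sin(a),z,a-np.pi/2+off]
def plan(targets,start=None,vmax=.035,wmax=.11):
    """targets: list of [x,y,z,yaw_of_tool_y] ; prints rounded rows (tool down)."""
    from cell import arm
    s=arm.observe(); M=R.from_rotvec(s["ee_rot"]); p=s["position"].copy() if start is None else np.array(start[:3])
    y=M.as_matrix()[:,1]; psi=np.arctan2(y[1],y[0]) if start is None else start[3]
    rows=[]
    if start is None: # straighten
        pass
    for tg in targets:
        tg=np.array(tg,float); d=(tg[3]-psi+np.pi)%(2*np.pi)-np.pi; end=psi+d
        n=int(max(1,np.ceil(np.linalg.norm(tg[:3]-p)/vmax),np.ceil(abs(d)/wmax)))
        p0,s0=p.copy(),psi
        for i in range(1,n+1):
            q=p0+(tg[:3]-p0)*i/n; e=s0+(end-s0)*i/n
            c,si=np.cos(psi),np.sin(psi)
            A=np.array([[-si,c,0],[c,si,0],[0,0,-1]])  # rows tool x,y,z
            sl=(A@(q-p)/.3).round(3); r=round(-(e-psi)/.12,2)
            p=p+A.T@sl*.3; psi-=r*.12; rows.append((sl.tolist(),r))
    print(s["position"].round(4), M.as_matrix()[:,1:].round(3).tolist(), s["force"].round(1), "clock",round(s["clock"],2))
    for k in range(0,len(rows),10):
        b=rows[k:k+10]; print(json.dumps({"slide":[x[0] for x in b],"dr":[[0,0,x[1]] for x in b]}))
    print("end",p.round(4),round(psi,3))
E
python3 - <<'E'
from h import *
plan([[.35,-.45,.27,-1.1],cyl(.14,-.014,.25)],vmax=.045)
E
```

```text
[ 0.2568 -0.5693  0.2261] [[0.411, -0.001], [-0.912, 0.001], [-0.001, -1.0]] [ 0.7 -0.6  0.2] clock 0.1
{"slide": [[0.112, -0.059, -0.037], [0.112, -0.057, -0.036], [0.113, -0.056, -0.037], [0.114, -0.055, -0.036], [0.116, -0.087, 0.006], [0.122, -0.079, 0.005], [0.127, -0.068, 0.006], [0.133, -0.059, 0.005], [0.137, -0.049, 0.006], [0.139, -0.039, 0.005]], "dr": [[0, 0, -0.1], [0, 0, -0.1], [0, 0, -0.09], [0, 0, -0.1], [0, 0, -0.63], [0, 0, -0.63], [0, 0, -0.63], [0, 0, -0.63], [0, 0, -0.63], [0, 0, -0.62]]}
{"slide": [[0.143, -0.028, 0.006], [0.144, -0.017, 0.005], [0.144, -0.006, 0.006], [0.145, 0.005, 0.005], [0.144, 0.016, 0.006], [0.143, 0.027, 0.005]], "dr": [[0, 0, -0.63], [0, 0, -0.63], [0, 0, -0.63], [0, 0, -0.63], [0, 0, -0.63], [0, 0, -0.63]]}
end [0.5792 0.0191 0.2501] -0.194
```

```bash
python3 -m pendant '{"slide": [[0.112,-0.058,-0.037],[0.112,-0.057,-0.036],[0.113,-0.056,-0.037],[0.114,-0.055,-0.036],[0.116,-0.087,0.006],[0.122,-0.079,0.005],[0.127,-0.068,0.006],[0.133,-0.059,0.005],[0.137,-0.049,0.006],[0.139,-0.039,0.005]], "dr": [[0,0,-0.1],[0,0,-0.1],[0,0,-0.1],[0,0,-0.1],[0,0,-0.63],[0,0,-0.63],[0,0,-0.63],[0,0,-0.63],[0,0,-0.63],[0,0,-0.63]], "claw": [1,1,1,1,1,1,1,1,1,1]}'
python3 -c "
from h import *
plan([cyl(.14,-.014,.23),cyl(.14,-.014,.185)],vmax=.042)"
```

```text
clock: 1.1
position: [0.4647, -0.2142, 0.2604]
ee_rot: [-2.809, -1.406, 0.0]
force: [-0.5, -0.2, 0.2]
width: 0.997
gripper_force: 0.0
[ 0.4647 -0.2142  0.2604] [[0.801, -0.0], [-0.599, -0.0], [-0.0, -1.0]] [-0.5 -0.2  0.2] clock 1.1
{"slide": [[0.122, -0.023, 0.014], [0.122, -0.015, 0.015], [0.124, -0.007, 0.014], [0.124, 0.0, 0.015], [0.123, 0.009, 0.014], [0.123, 0.016, 0.015], [0.121, 0.025, 0.014], [0.0, -0.0, 0.075], [0.0, -0.0, 0.075]], "dr": [[0, 0, -0.53], [0, 0, -0.54], [0, 0, -0.53], [0, 0, -0.53], [0, 0, -0.54], [0, 0, -0.53], [0, 0, -0.53], [0, 0, -0.0], [0, 0, -0.0]]}
end [0.5792 0.0191 0.1851] -0.195
```

```bash
python3 -m pendant '{"slide": [[0.122,-0.023,0.014],[0.122,-0.015,0.015],[0.124,-0.007,0.014],[0.124,0,0.015],[0.123,0.009,0.014],[0.123,0.016,0.015],[0.12,0.025,0.014],[0,0,0],[0,0,0]], "dr": [[0,0,-0.53],[0,0,-0.54],[0,0,-0.53],[0,0,-0.53],[0,0,-0.54],[0,0,-0.53],[0,0,-0.53],[0,0,0],[0,0,0]], "claw": [0.6,0.6,0.6,0.6,0.6,0.6,0.6,0.6,0.6]}'
python3 -c "
from h import *
plan([cyl(.14,-.014,.185),cyl(.14,-.014,.121)],vmax=.03)
from cell import arm
cv2.imwrite('pics/w1.png',arm.get_image('wrist')[:,:,::-1])"
```

```text
clock: 2.0
position: [0.5793, 0.0174, 0.2296]
ee_rot: [-2.428, -1.992, 0.002]
force: [0.6, -1.2, -0.4]
width: 0.601
gripper_force: 0.0
[0.5793 0.0174 0.2296] [[0.981, -0.001], [-0.195, 0.0], [-0.001, -1.0]] [ 0.6 -1.2 -0.4] clock 2.0
{"slide": [[0.003, -0.001, 0.074], [0.003, -0.001, 0.075], [-0.0, 0.0, 0.071], [-0.0, 0.0, 0.071], [-0.0, 0.0, 0.071]], "dr": [[0, 0, -0.01], [0, 0, -0.01], [0, 0, 0.0], [0, 0, 0.0], [0, 0, 0.0]]}
end [0.5791 0.0193 0.121 ] -0.194
```

View pics/w1.png

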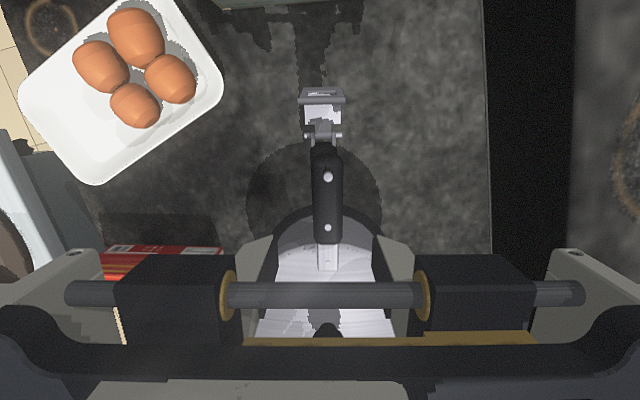

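The wrist view shows the lid handle at column 327, centred between the fingers (inner edges at about 270 and 385), with the hasp straight ahead at (322,95). I'll descend astride the handle.

```bash
python3 -m pendant '{"slide": [[0.003,0,0.075],[0.003,0,0.075],[0,0,0.071],[0,0,0.071],[0,0,0.071],[0,0,0]], "dr": [[0,0,0],[0,0,0],[0,0,0],[0,0,0],[0,0,0],[0,0,0]], "claw": [0.6,0.6,0.6,0.55,0.5,0.45]}'
python3 -c "
from h import *
plan([cyl(.14,a,.121) for a in np.arange(.04,1.09,.05)])"
```

```text
clock: 2.65
position: [0.5777, 0.0161, 0.119]
ee_rot: [-2.431, -1.987, 0.007]
force: [0.3, -0.7, -0.8]
width: 0.466
gripper_force: 0.0
[0.5777 0.0161 0.119 ] [[0.98, -0.005], [-0.199, -0.001], [-0.005, -1.0]] [ 0.3 -0.7 -0.8] clock 2.65
{"slide": [[0.01, -0.023, -0.007], [-0.001, -0.023, 0.0], [-0.0, -0.023, 0.0], [-0.001, -0.024, 0.0], [-0.0, -0.023, 0.0], [-0.001, -0.023, 0.0], [-0.001, -0.024, 0.0], [-0.0, -0.023, 0.0], [-0.001, -0.023, 0.0], [-0.0, -0.024, 0.0]], "dr": [[0, 0, -0.5], [0, 0, -0.42], [0, 0, -0.42], [0, 0, -0.41], [0, 0, -0.42], [0, 0, -0.42], [0, 0, -0.41], [0, 0, -0.42], [0, 0, -0.42], [0, 0, -0.41]]}
{"slide": [[-0.001, -0.023, 0.0], [-0.001, -0.023, 0.0], [-0.0, -0.023, 0.0], [-0.001, -0.024, 0.0], [-0.0, -0.023, 0.0], [-0.001, -0.023, 0.0], [-0.0, -0.024, 0.0], [-0.001, -0.023, 0.0], [-0.001, -0.023, 0.0], [-0.0, -0.024, 0.0]], "dr": [[0, 0, -0.42], [0, 0, -0.42], [0, 0, -0.41], [0, 0, -0.42], [0, 0, -0.42], [0, 0, -0.41], [0, 0, -0.42], [0, 0, -0.42], [0, 0, -0.41], [0, 0, -0.42]]}
{"slide": [[-0.001, -0.023, 0.0]], "dr": [[0, 0, -0.42]]}
end [ 0.4461 -0.0269  0.1211] 0.86
```

```bash
python3 -m pendant '{"slide": [[0.01,-0.023,-0.007],[0,-0.023,0],[0,-0.023,0],[-0.001,-0.023,0],[0,-0.023,0],[-0.001,-0.023,0],[0,-0.023,0],[-0.001,-0.023,0],[0,-0.024,0],[-0.001,-0.023,0]], "dr": [[0,0,-0.5],[0,0,-0.42],[0,0,-0.42],[0,0,-0.42],[0,0,-0.42],[0,0,-0.42],[0,0,-0.42],[0,0,-0.42],[0,0,-0.42],[0,0,-0.42]], "claw": [0.45,0.45,0.45,0.45,0.45,0.45,0.45,0.45,0.45,0.45]}'
python3 -c "
from h import *
plan([cyl(.14,a,.121) for a in np.arange(.54,.96,.05)])"
```

```text
clock: 3.65
position: [0.5136, 0.0163, 0.1253]
ee_rot: [1.843, 2.54, 0.003]
force: [3.8, 0.5, 0.3]
width: 0.451
gripper_force: 1.6
[0.5136 0.0163 0.1253] [[0.951, 0.004], [0.31, -0.001], [0.004, -1.0]] [3.8 0.5 0.3] clock 3.65
{"slide": [[0.0, -0.038, 0.014], [-0.001, -0.023, 0.0], [-0.0, -0.024, 0.0], [-0.001, -0.023, 0.0], [-0.0, -0.023, 0.0], [-0.001, -0.024, 0.0], [-0.0, -0.023, 0.0], [-0.001, -0.023, 0.0], [-0.001, -0.024, 0.0]], "dr": [[0, 0, -0.37], [0, 0, -0.42], [0, 0, -0.41], [0, 0, -0.42], [0, 0, -0.42], [0, 0, -0.41], [0, 0, -0.42], [0, 0, -0.42], [0, 0, -0.41]]}
end [ 0.4556 -0.0169  0.1211] 0.759
```

```bash
python3 -m pendant '{"slide": [[0,-0.03,0.01],[0,-0.023,0],[-0.001,-0.023,0],[0,-0.023,0],[-0.001,-0.023,0],[0,-0.023,0],[-0.001,-0.023,0],[0,-0.023,0],[-0.001,-0.023,0],[0,0,0]], "dr": [[0,0,-0.42],[0,0,-0.42],[0,0,-0.42],[0,0,-0.42],[0,0,-0.42],[0,0,-0.42],[0,0,-0.42],[0,0,-0.42],[0,0,-0.42],[0,0,0]], "claw": [0.45,0.45,0.45,0.45,0.45,0.45,0.45,0.45,0.45,0.45]}'
python3 -c "
from h import *
plan([cyl(.14,1,.121)])
from cell import arm
a=arm.get_image('scene')[140:260,250:410,::-1]
cv2.imwrite('pics/s2.png',cv2.resize(a,None,fx=5,fy=5,interpolation=cv2.INTER_CUBIC))"
```

```text
clock: 4.65
position: [0.4573, -0.0161, 0.1216]
ee_rot: [1.228, 2.89, -0.001]
force: [0.9, 0.1, -0.7]
width: 0.451
gripper_force: 0.0
[ 0.4573 -0.0161  0.1216] [[0.72, 0.001], [0.694, -0.001], [-0.0, -1.0]] [ 0.9  0.1 -0.7] clock 4.65
{"slide": [[0.002, -0.033, 0.002]], "dr": [[0, 0, -0.44]]}
end [ 0.4497 -0.0226  0.121 ] 0.82
```

View pics/s2.png

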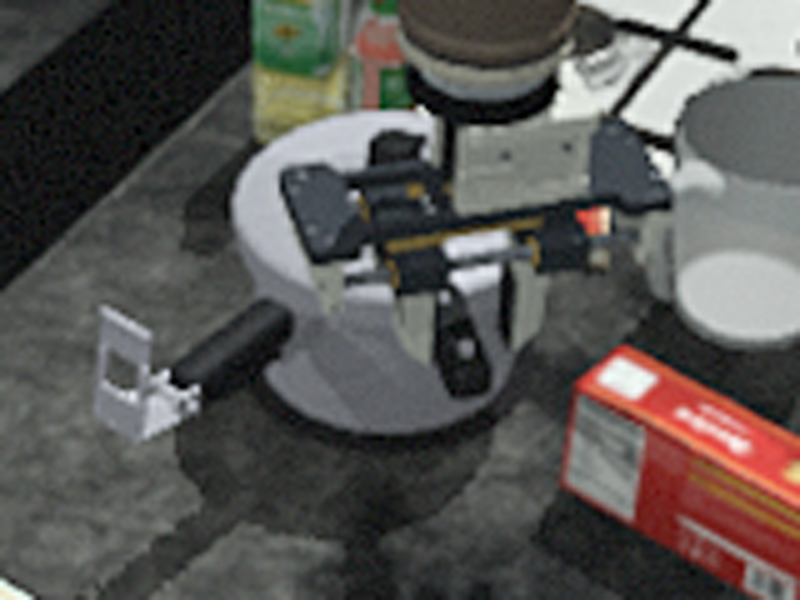

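The stud is visible at crop (465,347), which is scene pixel (343,209.4). The hasp hasn't moved and the jug is clear. I'll compute the lid angle and height from the stud.

```bash
cat >> h.py <<'E'
def lidsolve(cam,px):
    from cell import arm
    c=arm.calibration(cam)
    f=least_squares(lambda u:proj(c,lidp([*V,u[0]],[164,0,40],u[1]*.1))[0]-px,[.8,1.1])
    return f.x*[1,.1]
E
python3 -c "
from h import *
print(lidsolve('scene',(343,209.4)),lidsolve('scene',(343,210.4)),lidsolve('scene',(255+209/6,150+283/6)))"
```

```text
[0.88925577 0.09965657] [0.89032581 0.09621265] [-0.02017511  0.11036355]
```

The same measurement read 0.110 for the perched lid (about 0.114 by the spec), and now reads 0.0997. So the lid has dropped about 11 mm, to about 103 mm, at lid angle 0.89. Next I turn it clockwise.

```bash
python3 -m pendant '{"slide": [[0,0.023,0],[-0.001,0.023,0],[0,0.023,0],[-0.001,0.023,0],[0,0.023,0],[-0.001,0.023,0],[0,0.023,0],[-0.001,0.023,0],[0,0.023,0],[-0.001,0.023,0]], "dr": [[0,0,0.42],[0,0,0.42],[0,0,0.42],[0,0,0.42],[0,0,0.42],[0,0,0.42],[0,0,0.42],[0,0,0.42],[0,0,0.42],[0,0,0.42]], "claw": [0.45,0.45,0.45,0.45,0.45,0.45,0.45,0.45,0.45,0.45]}'
python3 -c "
from h import *
plan([cyl(.14,a,.121) for a in np.arange(.39,-.05,-.05)])"
```

```text
clock: 5.7
position: [0.5165, 0.0189, 0.1208]
ee_rot: [1.914, 2.491, -0.002]
force: [-1.4, -1.3, 0.9]
width: 0.452
gripper_force: 1.0
[0.5165 0.0189 0.1208] [[0.966, -0.001], [0.258, -0.001], [-0.001, -1.0]] [-1.4 -1.3  0.9] clock 5.7
{"slide": [[-0.006, 0.021, -0.001], [-0.001, 0.023, 0.0], [-0.0, 0.023, 0.0], [-0.001, 0.024, 0.0], [-0.0, 0.023, 0.0], [-0.001, 0.023, 0.0], [-0.001, 0.024, 0.0], [-0.0, 0.023, 0.0], [-0.001, 0.023, 0.0]], "dr": [[0, 0, 0.42], [0, 0, 0.42], [0, 0, 0.42], [0, 0, 0.41], [0, 0, 0.42], [0, 0, 0.42], [0, 0, 0.41], [0, 0, 0.42], [0, 0, 0.42]]}
end [0.5785 0.0192 0.1211] -0.191
```

```bash
python3 -m pendant '{"slide": [[-0.004,0.023,0],[-0.001,0.023,0],[0,0.023,0],[-0.001,0.023,0],[0,0.023,0],[-0.001,0.023,0],[0,0.023,0],[-0.001,0.023,0],[0,0.023,0],[0,0,0]], "dr": [[0,0,0.42],[0,0,0.42],[0,0,0.42],[0,0,0.42],[0,0,0.42],[0,0,0.42],[0,0,0.42],[0,0,0.42],[0,0,0.42],[0,0,0]], "claw": [0.45,0.45,0.45,0.45,0.45,0.45,0.45,0.45,0.45,0.45]}'
python3 -c "
from h import *
plan([cyl(.14,-.1,.121)])"
```

```text
clock: 6.7
position: [0.5775, 0.021, 0.12]
ee_rot: [-2.422, -1.999, 0.004]
force: [-3.2, 0.7, -1.9]
width: 0.452
gripper_force: 1.4
[0.5775 0.021  0.12  ] [[0.982, -0.003], [-0.19, -0.0], [-0.003, -1.0]] [-3.2  0.7 -1.9] clock 6.7
{"slide": [[-0.007, 0.047, -0.003]], "dr": [[0, 0, 0.74]]}
end [0.5909 0.0162 0.1209] -0.28
```

```bash
python3 -m pendant '{"slide": [[0,0.012,0],[0,0.012,0],[0,0.01,0],[0,0,0]], "dr": [[0,0,0.2],[0,0,0.2],[0,0,0.15],[0,0,0]], "claw": [0.45,0.45,0.45,0.45]}'; python3 -m pendant '{"slide": [[0,0.007,0],[0,0.007,0],[0,0,0]], "dr": [[0,0,0],[0,0,0],[0,0,0]], "claw": [0.45,0.45,0.45]}'
python3 -c "
from h import *
plan([cyl(.14,-.1,.121)])"
```

```text
clock: 7.1
position: [0.5866, 0.0193, 0.1198]
ee_rot: [-2.483, -1.92, 0.004]
force: [-5.1, 1.2, -3.4]
width: 0.45
gripper_force: 2.6
clock: 7.4
position: [0.5883, 0.0194, 0.1195]
ee_rot: [-2.479, -1.921, 0.009]
force: [-13.1, 4.2, 0.0]
width: 0.45
gripper_force: 6.6
[0.5883 0.0194 0.1195] [[0.968, -0.008], [-0.25, 0.001], [-0.008, -1.0]] [-13.1   4.2   0. ] clock 7.4
{"slide": [[-0.008, 0.011, -0.005]], "dr": [[0, 0, 0.23]]}
end [0.5909 0.0163 0.121 ] -0.28
```

The force jumped to 13 N with almost no motion, so the stop is reached. I'll back off, rise, and move outward while closing the fingers.

```bash
python3 -m pendant '{"slide": [[0,-0.02,0],[0,-0.013,0],[0,0,-0.05],[0,0,-0.1],[0,0,-0.13],[0,0,-0.13],[0.1,0,-0.03],[0.13,0,0],[0.13,0,0],[0,0,0]], "dr": [[0,0,0],[0,0,0],[0,0,0],[0,0,0],[0,0,0],[0,0,-0.2],[0,0,-0.3],[0,0,0],[0,0,0],[0,0,0]], "claw": [0.45,0.45,0.45,0.45,0.45,0.45,0.2,0,0,0]}'
python3 -c "
from h import *
plan([cyl(.26,0,.24)])
from cell import arm
a=arm.get_image('scene')[140:260,250:410,::-1]
cv2.imwrite('pics/s3.png',cv2.resize(a,None,fx=5,fy=5,interpolation=cv2.INTER_CUBIC))"
```

```text
clock: 8.4
position: [0.6048, 0.1331, 0.2535]
ee_rot: [-2.418, -2.003, -0.007]
force: [0.7, -0.1, 0.6]
width: 0.149
gripper_force: 0.0
[0.6048 0.1331 0.2535] [[0.983, 0.002], [-0.186, 0.004], [0.001, -1.0]] [ 0.7 -0.1  0.6] clock 8.4
{"slide": [[0.011, -0.023, 0.045]], "dr": [[0, 0, -0.06]]}
end [0.5986 0.1376 0.24  ] -0.18
```

View pics/s3.png

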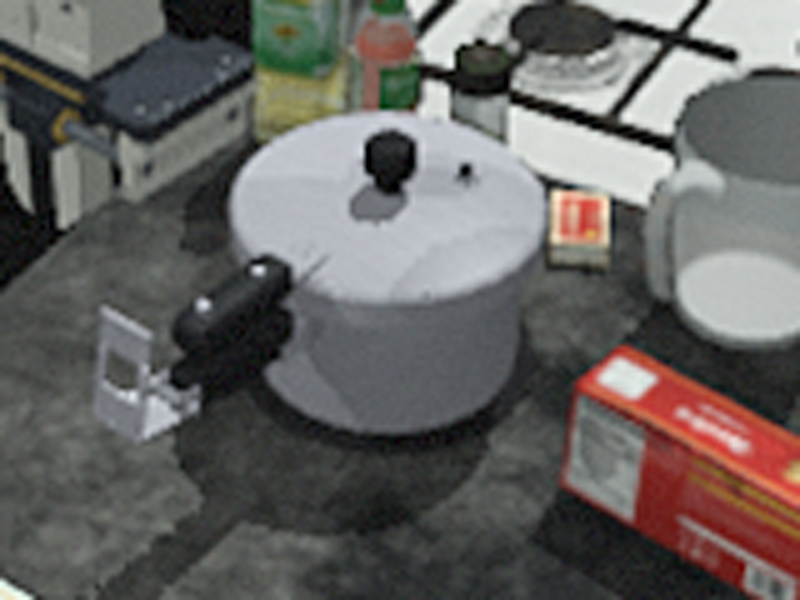

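The lid now sits low over the pot handle, with the stud at crop (205,304) and the hasp still open. I'll check the angle and plan the hasp swing.

```bash
python3 -c "
from h import *
print(lidsolve('scene',(291,200.8)))
def w(a,o): return cyl(.192-.052*np.cos(a)+.0435*np.sin(a)+o,0,.096+.052*np.sin(a)+.0435*np.cos(a))
L=[cyl(.26,0,.24),cyl(.26,0,.155)]+[w(a,.0065) for a in np.arange(1.4,-.01,-.1)]
plan(L,vmax=.032)
for a in (1.4,.7,0):print(a,w(a,.0065))"
```

```text
[0.00311102 0.09997983]
[0.6049 0.1296 0.2532] [[0.982, 0.002], [-0.188, 0.002], [0.001, -1.0]] [ 0.4 -0.3  0.1] clock 8.45
{"slide": [[0.022, -0.025, 0.044], [0.0, -0.0, 0.094], [0.0, -0.0, 0.095], [0.0, -0.0, 0.094], [-0.091, -0.0, 0.002], [-0.02, -0.0, -0.011], [-0.021, -0.0, -0.008], [-0.022, -0.0, -0.006], [-0.022, -0.0, -0.004], [-0.023, -0.0, -0.002]], "dr": [[0, 0, -0.08], [0, 0, 0.0], [0, 0, 0.0], [0, 0, 0.0], [0, 0, 0.0], [0, 0, 0.0], [0, 0, 0.0], [0, 0, 0.0], [0, 0, 0.0], [0, 0, 0.0]]}
{"slide": [[-0.023, -0.0, 0.001], [-0.022, -0.0, 0.003], [-0.022, -0.0, 0.005], [-0.021, -0.0, 0.007], [-0.021, -0.0, 0.009], [-0.02, -0.0, 0.011], [-0.018, -0.0, 0.014], [-0.017, -0.0, 0.014], [-0.015, -0.0, 0.017]], "dr": [[0, 0, 0.0], [0, 0, 0.0], [0, 0, 0.0], [0, 0, 0.0], [0, 0, 0.0], [0, 0, 0.0], [0, 0, 0.0], [0, 0, 0.0], [0, 0, 0.0]]}
end [0.5785 0.0259 0.1395] -0.18
1.4 [np.float64(0.5937873162634114), np.float64(0.1105096195622397), np.float64(0.1546369566755604), np.float64(-0.1802963267948965)]
0.7 [np.float64(0.5855785168036611), np.float64(0.06547454273349534), np.float64(0.16276995488323517), np.float64(-0.1802963267948965)]
0 [np.float64(0.5783605418545867), np.float64(0.025875322655896982), np.float64(0.1395), np.float64(-0.1802963267948965)]
```

```bash
python3 -m pendant '{"slide": [[0.022,-0.025,0.044],[0,0,0.094],[0,0,0.095],[0,0,0.094],[0,0,0],[-0.045,0,0],[-0.045,0,0],[0,0,0]], "dr": [[0,0,-0.08],[0,0,0],[0,0,0],[0,0,0],[0,0,0],[0,0,0],[0,0,0],[0,0,0]], "claw": [0,0,0,0,0,0,0,0]}'; python3 -c "
from h import *
def w(a,o): return cyl(.192-.052*np.cos(a)+.0435*np.sin(a)+o,0,.096+.052*np.sin(a)+.0435*np.cos(a))
plan([w(a,.0065) for a in np.arange(1.3,-.01,-.1)],vmax=.032)"
```

```text
clock: 9.25
position: [0.5947, 0.1042, 0.1563]
ee_rot: [2.418, 2.001, 0.002]
force: [0.0, -0.2, -0.2]
width: 0.002
gripper_force: 0.0
[0.5947 0.1042 0.1563] [[0.982, 0.003], [-0.187, -0.001], [0.003, -1.0]] [ 0.  -0.2 -0.2] clock 9.25
{"slide": [[0.0, -0.007, -0.005], [-0.021, 0.0, -0.008], [-0.022, 0.0, -0.006], [-0.022, 0.0, -0.004], [-0.022, 0.0, -0.002], [-0.023, 0.0, 0.001], [-0.022, 0.0, 0.002], [-0.022, 0.0, 0.005], [-0.022, 0.0, 0.008], [-0.02, 0.0, 0.009]], "dr": [[0, 0, -0.07], [0, 0, 0.0], [0, 0, 0.0], [0, 0, 0.0], [0, 0, 0.0], [0, 0, 0.0], [0, 0, 0.0], [0, 0, 0.0], [0, 0, 0.0], [0, 0, 0.0]]}
{"slide": [[-0.02, 0.0, 0.011], [-0.018, 0.0, 0.013], [-0.017, 0.0, 0.015], [-0.016, 0.0, 0.017]], "dr": [[0, 0, 0.0], [0, 0, 0.0], [0, 0, 0.0], [0, 0, 0.0]]}
end [0.5783 0.0258 0.1395] -0.18
```

```bash
python3 -m pendant '{"slide": [[0,-0.005,-0.004],[-0.021,0,-0.008],[-0.022,0,-0.006],[-0.022,0,-0.004],[-0.022,0,-0.002],[-0.023,0,0.001],[-0.022,0,0.002],[-0.022,0,0.004],[0,0,0]], "dr": [[0,0,-0.07],[0,0,0],[0,0,0],[0,0,0],[0,0,0],[0,0,0],[0,0,0],[0,0,0],[0,0,0]], "claw": [0,0,0,0,0,0,0,0,0]}'; python3 -c "
from h import *
from cell import arm
def w(a,o): return cyl(.192-.052*np.cos(a)+.0435*np.sin(a)+o,0,.096+.052*np.sin(a)+.0435*np.cos(a))
plan([w(a,.0065) for a in np.arange(.5,-.01,-.1)],vmax=.032)
a=arm.get_image('scene')[140:260,250:410,::-1]
cv2.imwrite('pics/s4.png',cv2.resize(a,None,fx=5,fy=5,interpolation=cv2.INTER_CUBIC))"
```

```text
clock: 10.15
position: [0.5838, 0.0606, 0.1591]
ee_rot: [2.41, 2.015, -0.002]
force: [0.0, 0.3, -0.9]
width: 0.004
gripper_force: 0.0
[0.5838 0.0606 0.1591] [[0.984, -0.001], [-0.177, -0.001], [-0.001, -1.0]] [ 0.   0.3 -0.9] clock 10.15
{"slide": [[-0.026, 0.003, 0.0], [-0.021, -0.0, 0.009], [-0.02, -0.0, 0.012], [-0.018, -0.0, 0.013], [-0.017, -0.0, 0.015], [-0.015, -0.0, 0.016]], "dr": [[0, 0, 0.02], [0, 0, 0.0], [0, 0, 0.0], [0, 0, 0.0], [0, 0, 0.0], [0, 0, 0.0]]}
end [0.5785 0.0259 0.1396] -0.18
```

View pics/s4.png

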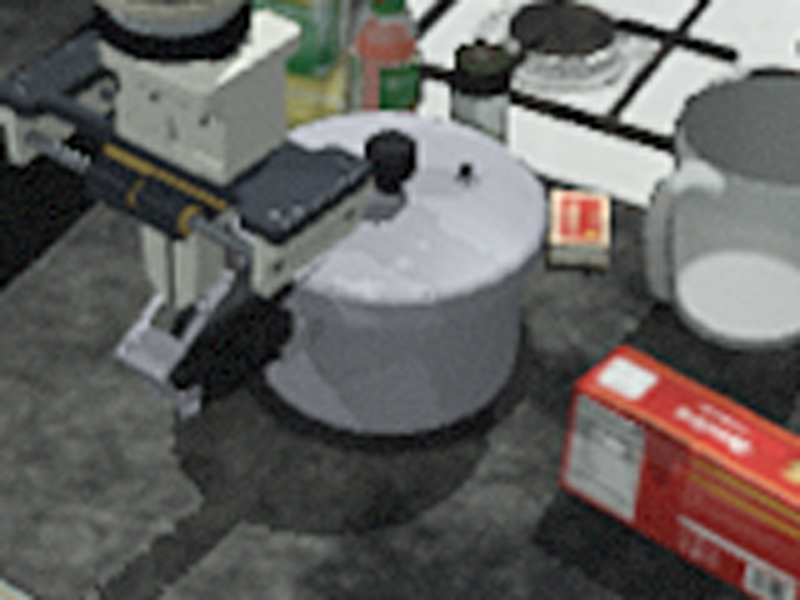

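The hasp is about halfway over, with its corner at crop (130,350), and the fingertips are on the lip. I'll continue and press down at the end.

```bash
python3 -m pendant '{"slide": [[-0.026,0.003,0],[-0.021,0,0.009],[-0.02,0,0.012],[-0.018,0,0.013],[-0.017,0,0.015],[-0.015,0,0.016],[0,0,0]], "dr": [[0,0,0],[0,0,0],[0,0,0],[0,0,0],[0,0,0],[0,0,0],[0,0,0]], "claw": [0,0,0,0,0,0,0]}'; python3 -m pendant '{"slide": [[0,0,0.007],[0,0,0.007],[0,0,0]], "dr": [[0,0,0],[0,0,0],[0,0,0]], "claw": [0,0,0]}'; python3 -c "
from h import *
plan([cyl(.146,0,.139)])"
```

```text
clock: 10.9
position: [0.5787, 0.0272, 0.1399]
ee_rot: [-2.409, -2.017, -0.0]
force: [0.6, -0.4, -0.0]
width: 0.006
gripper_force: 0.4
clock: 11.2
position: [0.5792, 0.0269, 0.1388]
ee_rot: [2.407, 2.015, 0.001]
force: [-11.1, -3.2, 32.6]
width: 0.003
gripper_force: 16.6
[0.5792 0.0269 0.1388] [[0.984, 0.002], [-0.176, -0.002], [0.002, -1.0]] [-11.1  -3.2  32.6] clock 11.2
{"slide": [[-0.005, -0.002, -0.001]], "dr": [[0, 0, 0.03]]}
end [0.5783 0.0255 0.1391] -0.18
```

It pressed firmly at z=0.1388, the nominal closed height. I'll retreat and look.

```bash
python3 -m pendant '{"slide": [[0,0,-0.03],[0,0,-0.1],[0,0,-0.13],[0,0,-0.13],[0.1,0,-0.1],[0.13,0,0],[0.13,0,0],[0,0,0],[0,0,0]], "dr": [[0,0,0],[0,0,0],[0,0,0],[0,0,0],[0,0,0],[0,0,0],[0,0,0],[0,0,0],[0,0,0]], "claw": [0,0,0,0,0,0,0,0,0]}'; python3 -c "
from h import *
from cell import arm
a=arm.get_image('scene')[150:240,255:375,::-1]
b=arm.get_image('wrist')[:,:,::-1]
a=cv2.resize(a,(600,450),interpolation=cv2.INTER_CUBIC); cv2.imwrite('pics/s5.png',a); cv2.imwrite('pics/w5.png',b)"
```

```text
clock: 12.1
position: [0.5974, 0.1347, 0.2822]
ee_rot: [-2.406, -2.02, 0.001]
force: [0.0, -1.6, -0.5]
width: 0.004
gripper_force: 0.0
```

View pics/s5.png

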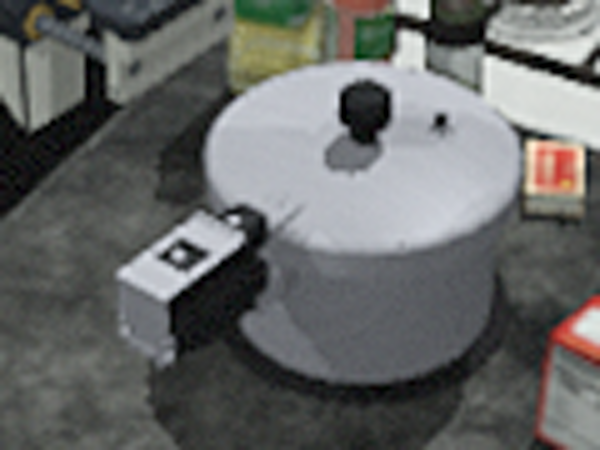

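The hasp lies flat over the lid handle, at crop (120–250, 205–290), and the stud shows through the window at (185,257). The robot is clear of everything, so I'm handing in.

```bash
python3 -c "
from cell import arm
print(arm.sign_off())"
```

```text
the job is handed in; nothing more can be done
None
```

The lid dropped onto its seal and was turned clockwise to its stop; the hasp lies flat over the stud, the jug and mug weren't touched, and the job is handed in at about 12 s (no verdict was shown).

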